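# Find the blind bore of a stirrer drive sleeve on the gauge pin and hold it bore-up

### The job

Take the square aluminium drive sleeve out of the parts tray and find which end has its blind bore by trying it on the level gauge pin: slip the sleeve onto the pin until its end is home against the bracket, then draw it off again. Finish still holding the sleeve in the gripper, bore facing straight up, about 20 cm above the bench and clear of everything, ready for grease; do not put it down or let go at the end. Leave the other parts, the tin and the brush where they are.

Things in the scene. Friction and masses are not known exactly. Their poses are not given: they have to be found in the camera images.
- sleeve_center (a point): the loose drive sleeve: plain aluminium square bar, 60 mm long, 34 x 34 mm, 0.17 kg, lying on its side at any yaw in one of the tray's pockets (which one varies). One end has a centred round blind bore, 18 mm wide, 40 mm deep, mouth chamfered; the other end is solid, else alike. The point is the bar's centre. x runs along the bar out of the bored end; y, z square to the side faces
- sleeve_mouth (a point): centre of the bore's mouth, 30 mm from sleeve_center along its x axis; same axes as sleeve_center (x points out of the bore)
- tray: the fixed grey plastic parts tray, 122 mm (x) by 360 mm (y), 18 mm high, walls and floor 4 mm thick, split along y into three square pockets of about 114 mm, their centres at y = -119, 0 and +119 mm in the tray's frame. Origin at the centre of the underside, z up
- pin_tip (a point): tip of the gauge pin: steel, 14 mm thick, 36 mm long (nose tapers to 7 mm over the last 6 mm), level, standing out of a fixed grey bracket, axis 90 mm above the bench. x points along the pin away from the bracket, z up. The bracket's upright is 30 mm wide, 22 mm thick, and reaches 10 mm above the pin's axis; its 10 mm foot reaches 17.5 mm out under the pin
- pin_root (a point): where the pin leaves the bracket's flat face, on the pin's axis, 36 mm behind pin_tip; same axes as pin_tip. With the sleeve fully home its bored end meets this face and sleeve_center lies 30 mm from here along x. Let go there, the sleeve stays on the pin, drooping 5 to 10 degrees
- gauge: the bracket that carries the pin, fixed to the bench. Origin at bench level under pin_root, x along the pin away from the bracket, z up
- ring: bystander: dark steel ring, 48 mm outside diameter, 14 mm high, loose in another pocket. Origin at the centre of its underside
- foot: bystander: black rubber foot, a disc 44 mm across with a 24 mm stem, 26 mm high, loose in another pocket. Origin at the centre of its underside
- tin: bystander: closed paint tin, 74 mm diameter, 100 mm high, standing on the bench. Origin at the centre of its underside
- brush: bystander: paint brush about 190 mm long lying on the bench. Origin on its underside
There are look-alikes about, which are no part of the job. Leave any orange or purple look-alike of the gauge alone. Several things look just like the part that bears sleeve_center: the one meant starts farthest to the robot's right.

How it is judged:
By the outcome, as a careful person would: the job done as asked, in the order asked, and still so for the second after the job is handed in, while the arm keeps its last pose, push and grip.
It also fails if it takes over 72 s, if anything falls off the work surface, if the arm or the gripper's body presses on something with over 40 N, if the wrist force passes 120 N, or if a joint passes its speed limit or range.

### The arm

A 6-joint arm with a two-finger parallel gripper is mounted at the origin on the work surface. World frame = base frame: x ahead of the robot, y to its left, z up, the work surface at z = 0. Lengths are in m, angles in degrees, forces in N, time in s.
With the tool pointing down it reaches from about 0.35 to 0.975 m from the base axis. Payload 4.9 kg.
Tool frame: the origin (TCP) lies at the centre of the arm's flange, where the gripper is bolted on; the fingertips stand 173 mm ahead of it and the grasp point (between the pads) lies manip.grasp_offset ahead of it (manip.grasp_offset is the distance from the TCP to the grasp point, in m); x points along the fingers, z is the direction in which the jaws open and shut, and the axes are right-handed (so a half turn about x gives the same grasp; the last joint's range is limited). The gripper opens to 85 mm and grips with 20 to 120 N. Pads are 22 mm wide; open, the fingers measure 114 mm over their backs; the gripper's body (76 mm by 85 mm) begins 54 mm behind the grasp point. The pads swing forward as they close: fully open they stand 13 mm farther back than shut.
Start: joints at [61.02, 3.019, 92.412, -0, 84.569, -6.818], TCP at [0.236, 0.579, 0.405] pointing down, gripper open.
Joint ranges: [-172.51, 172.51], [-57.92, 126.97], [3.15, 148.05], [-58.71, 238.71], [5.1, 150.11], [-179.66, 179.66]. Speed limits (degrees/s): [147.25, 147.25, 180, 180, 180, 180].

### API

Orientations are given as a 3x3 rotation matrix whose columns are the frame's x, y, z axes.
In Python, from rig import manip gives the robot as it stands.
- The arm moves only by the tool apply_moves, never from a script. Its argument "targets" is a list that holds one entry, the list of rows, each a list of 7 numbers: the closure, from 0 (fully open) to 1 (shut), then the shift along the world's x, y, z in units of 25 mm (1.0 is 25 mm), then the turn, a rotation vector about the world's x, y, z in units of 5 degrees (1.0 is 5 degrees). In form: [[[hand, dx, dy, dz, ax, ay, az], ...]]. A call has 1 to 10 rows; each row is the pose to reach, as a shift and turn from the pose commanded when the call began; what a row does not reach only later rows make up. A row lasts 1/10 s, in which the tool goes at most 50 mm and 8.59 degrees, less where a joint would pass 70% of its speed; a pose out of reach is approached as far as the arm can. A call with a gripper value outside its range is refused whole. The fingers move at their own pace and stop on an object; "squeeze" is the grip in N (left out, the last holds). Time passes only in rows, so rows that repeat a pose let the fingers close. It gives the time, the measured TCP pose, the force and the opening at its end, in the units of the state.
- manip.read_state(): the state, without advancing time (a new reading comes with each control period).
- manip.capture(name): name is "side" or "top" or "wrist"; returns a dict with "color" (480x640x3 uint8, red, green, blue), "vertical_fov" (degrees; the focal length in pixels is half the picture's height over the tangent of half this angle, whatever the lens; pixels are square), "cx", "cy" (the principal point, pixels), "k1" (the pictures are not rectified: a ray, as slopes to the right and down, at radius r is drawn at 1 + k1 r^2 times it, then the intrinsics apply), "T" (4x4, takes a point from camera to world coordinates). Camera axes: x right, y up, looking along -z (the intrinsics and any distortion apply to the point x, -y, -z); pixel columns grow to the right and rows downward; lengths in m; the calibration is good to about 2 mm. A picture is of the moment at which its call begins. There is no depth.
- manip.sign_off(): hands the job in, once; it reports no verdict.
The state is a dict: "time": time; "joint_positions": joint angles; "joint_velocities": joint speeds; "tau": joint torques, N m; "tcp_pos": TCP position; "ee_rot": TCP orientation; "contact_force": force on the tool from outside, world axes, zero at the start; "torque": the same for the moment, N m; "grip_width": opening from 0.0 (shut) to 1.0 (fully open).
Only numpy, scipy, OpenCV 4.12 (cv2) and the standard library are available. Lean on these libraries where they do the work, as an engineer would, in place of code of your own. Each camera call takes 0.05 s, during which the arm holds its last target. There are 200 camera calls.

## Working session

There is one attempt and no reset: what is moved stays moved. The work goes in short steps, Python scripts to look and compute and a tool call to move; the robot and the scene stay as the last step left them, time stands still between calls to the robot, and variables do not carry over. Pictures are saved under pics/ and viewed, about 8 in all and at most 12, crops included, and the job is handed in when it is done.

Besides the shell and the picture viewer there is one more tool, called after "Call:" as name(argument=value, ...) on one line, values as JSON. apply_moves: Moves the arm, as the interface text tells. Its arguments: {"type":"object","properties":{"targets":{"type":"array","items":{"type":"array","items":{"type":"array","items":{"type":"number"}}}},"squeeze":{"type":"number"}},"required":["targets"]}

```bash
mkdir -p pics; ls
cat > h.py <<'E'
import numpy as np, cv2
from rig import manip
def cap(n,f=None):
    c=manip.capture(n)
    if f: cv2.imwrite('pics/'+f,c['color'][:,:,::-1])
    return c
def foc(c): return 240/np.tan(np.radians(c['vertical_fov'])/2)
def ray(c,u,v):
    f=foc(c); K=np.array([[f,0,c['cx']],[0,f,c['cy']],[0,0,1.]])
    p=cv2.undistortPoints(np.array([[[u,v]]],float),K,np.array([c['k1'],0,0,0.]))[0,0]
    T=np.array(c['T']); return T[:3,3],T[:3,:3]@np.array([p[0],-p[1],-1])
def onz(c,u,v,z):
    o,d=ray(c,u,v); return o+d*(z-o[2])/d[2]
def proj(c,P):
    T=np.array(c['T']); q=T[:3,:3].T@(np.array(P)-T[:3,3]); x,y=q[0]/-q[2],-q[1]/-q[2]
    s=1+c['k1']*(x*x+y*y); f=foc(c); return np.array([c['cx']+f*x*s,c['cy']+f*y*s])
def tri(c1,p1,c2,p2):
    o1,d1=ray(c1,*p1);o2,d2=ray(c2,*p2);d1/=np.linalg.norm(d1);d2/=np.linalg.norm(d2)
    s=np.linalg.lstsq(np.stack([d1,-d2],1),o2-o1,rcond=None)[0]
    a,b=o1+s[0]*d1,o2+s[1]*d2; return (a+b)/2,np.linalg.norm(a-b)
E
python3 - <<'E'
from h import *
print(manip.grasp_offset, manip.read_state())
a=cap('top','top0.png');b=cap('side','side0.png')
for c in(a,b):print(c['vertical_fov'],c['cx'],c['cy'],c['k1'],np.round(c['T'],3))
E
```

```text
pics
0.1547 {'time': 0.0, 'joint_positions': array([ 6.10193925e+01,  3.05572588e+00,  9.24916043e+01,  7.64011061e-04,
        8.45683875e+01, -6.81702321e+00]), 'joint_velocities': array([-0.03830212,  0.07092295,  0.0390439 , -0.01776944,  0.09327199,
        0.06690145]), 'tau': array([ 1.56194081e-03, -3.93676865e+01, -3.70181608e+01,  7.68517384e-05,
        6.99078402e-03, -1.11178352e-05]), 'tcp_pos': array([0.23563766, 0.57858732, 0.40348433]), 'ee_rot': array([[-9.90161718e-04, -9.26109937e-01,  3.77252441e-01],
       [-1.76032789e-03,  3.77253655e-01,  9.26108299e-01],
       [-9.99997960e-01,  2.52908992e-04, -2.00379928e-03]]), 'contact_force': array([-0.21920902, -0.04120539, -0.09246311]), 'torque': array([ 0.00928196, -0.02137998, -0.00219308]), 'grip_width': 0.9989421054818446}
57.0388044434001 326.49455461615156 239.76669964697115 -0.08085359632251826 [[-0.014  0.989 -0.148  0.451]
 [-1.    -0.01   0.028  0.007]
 [ 0.027  0.149  0.989  1.034]
 [ 0.     0.     0.     1.   ]]
47.03351205326356 334.96112628920923 240.19828022284713 -0.056309520491009346 [[ 0.964  0.166 -0.207  0.316]
 [-0.265  0.568 -0.779 -0.964]
 [-0.011  0.806  0.592  0.795]
 [ 0.     0.     0.     1.   ]]
```

View pics/top0.png

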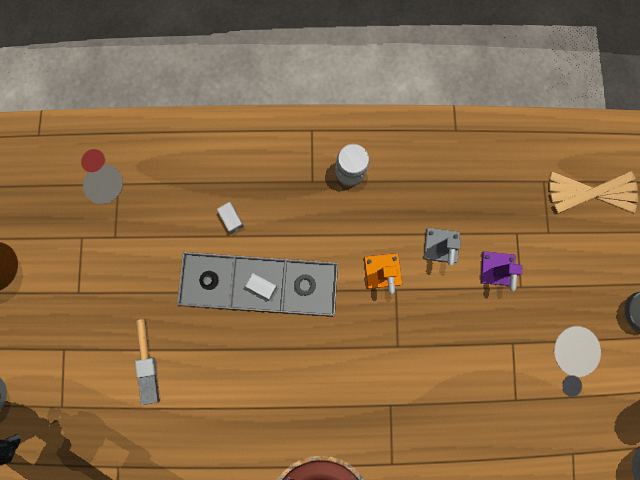

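View pics/side0.png

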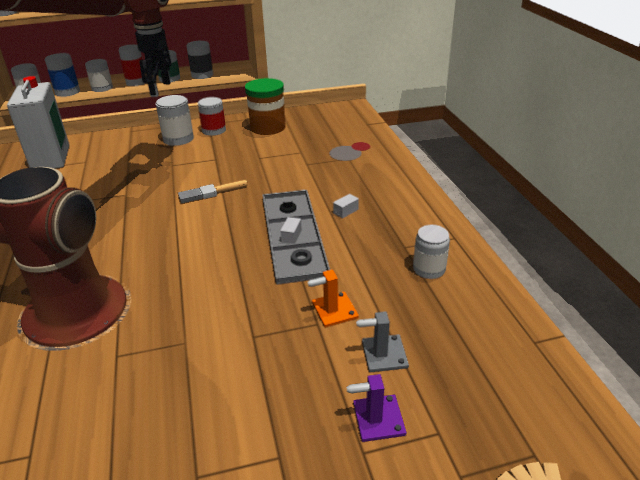

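The sleeve meant is the one in the middle tray pocket, at about (261,287) in the top view; the look-alike at (230,218) is further left. The grey gauge is at (442,245), with its pin tip near (453,262), pointing back toward the robot. Next I measure both with masks.

Run:
```python
from h import *
c=cap('top'); b=cap('side')
def bright(img,box,t=0):
    x0,y0,x1,y1=box; s=img[y0:y1,x0:x1].astype(int); m=((s.max(2)-s.min(2)<30)&(s.max(2)>t)).astype(np.uint8)
    n,l,st,ce=cv2.connectedComponentsWithStats(m); k=1+np.argmax(st[1:,4]); m=(l==k).astype(np.uint8)
    p=np.argwhere(m)[:,::-1]+[x0,y0]; return p.astype(np.float32)
p=bright(c['color'],(236,266,282,308),190)
W=np.array([onz(c,u,v,.038)[:2] for u,v in p],np.float32)
print('sleeve',len(p),cv2.minAreaRect(p),cv2.minAreaRect((W*1000)))
p=bright(c['color'],(440,244,466,272),150)
W=np.array([onz(c,u,v,.097)[:2] for u,v in p],np.float32);print('pin',len(p),cv2.minAreaRect(p),cv2.minAreaRect(W*1000))
q=bright(b['color'],(352,312,378,334),150);print('pinside',cv2.minAreaRect(q))
for u,v in[(182,254),(337,263),(334,316),(179,305)]:print('tray',onz(c,u,v,.018))
A=cv2.resize(c['color'][230:320,170:345],None,fx=4,fy=4,interpolation=cv2.INTER_CUBIC)
B=cv2.resize(b['color'][200:370,255:425],None,fx=3.4,fy=3.4,interpolation=cv2.INTER_CUBIC)
C=cv2.resize(c['color'][215:300,400:500],None,fx=2,fy=2)
o=np.zeros((600,800,3),np.uint8); 
A=cv2.resize(c['color'][255:315,225:290],(220,203),interpolation=cv2.INTER_CUBIC)
o[:578,:578]=B;o[:203,580:800]=A;o[210:380,580:780]=C
cv2.imwrite('pics/crop1.png',o[:,:,::-1])
```

```text
sleeve 374 ((260.2214660644531, 285.5847473144531), (25.764707565307617, 14.588235855102539), 28.072484970092773) ((498.3874206542969, 128.43724060058594), (58.02866744995117, 32.41352462768555), 61.61511993408203)
pin 60 ((451.99993896484375, 256.5), (3.644240379333496, 15.349983215332031), 6.34019136428833) ((552.4349975585938, -291.2139892578125), (8.013497352600098, 33.83063507080078), 80.44046020507812)
pinside ((366.0088195800781, 321.11468505859375), (4.985272407531738, 18.253767013549805), 85.60128784179688)
tray [0.57387971 0.31280304 0.018     ]
tray [ 0.54917718 -0.04580722  0.018     ]
tray [ 0.42824939 -0.03685219  0.018     ]
tray [0.45681614 0.31628125 0.018     ]
```

View pics/crop1.png

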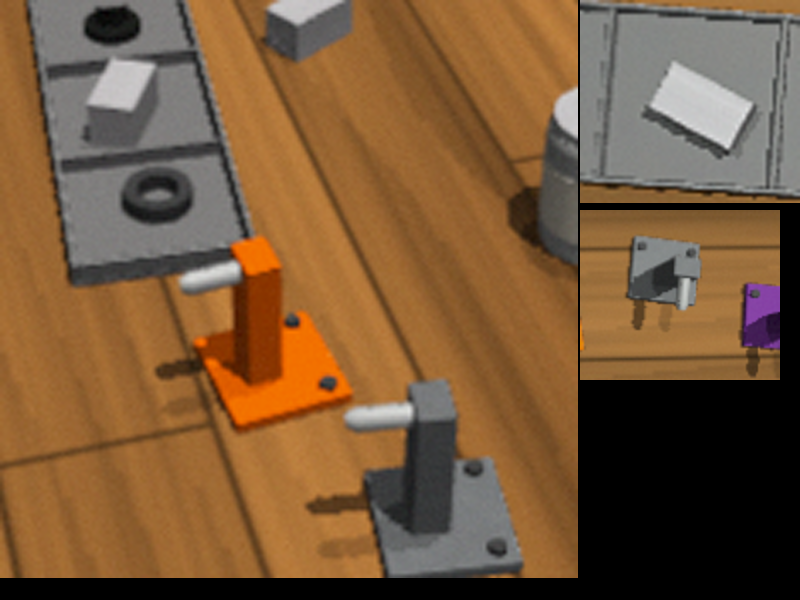

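Call:
apply_moves(targets=[[[0.3, 1.0, -1.8, -0.2, 0, 0, -1.6], [0.3, 2.0, -3.6, -0.4, 0, 0, -3.2], [0.3, 3.0, -5.4, -0.6, 0, 0, -4.8], [0.3, 4.0, -7.2, -0.8, 0, 0, -6.4], [0.3, 5.0, -9.0, -1.0, 0, 0, -8.0], [0.3, 6.0, -10.8, -1.2, 0, 0, -9.6], [0.3, 7.0, -12.6, -1.4, 0, 0, -11.2], [0.3, 8.0, -14.4, -1.6, 0, 0, -12.8], [0.3, 8.7, -15.0, -1.8, 0, 0, -14.4], [0.3, 9.0, -15.6, -2.0, 0, 0, -16.0]]])

```text
time: 1.2
tcp_pos: [0.4621, 0.1863, 0.3544]
ee_rot: [[0.001, 0.22, 0.976], [-0.0, 0.976, -0.22], [-1.0, -0.0, 0.001]]
contact_force: [-0.9, 0.8, -0.4]
grip_width: 0.701
```

Call:
apply_moves(targets=[[[0.3, 0.7, -1.2, 0, 0, 0, -1.6], [0.3, 1.4, -2.4, 0, 0, 0, -3.2], [0.3, 1.4, -2.4, 0, 0, 0, -3.2], [0.3, 1.4, -2.4, 0, 0, 0, -3.2]]])

```text
time: 1.6
tcp_pos: [0.4958, 0.1284, 0.3545]
ee_rot: [[-0.001, 0.472, 0.881], [0.0, 0.881, -0.472], [-1.0, -0.0, -0.001]]
contact_force: [0.2, 1.2, -0.0]
grip_width: 0.703
```

Run:
```python
from h import *
c=cap('wrist','w1.png'); s=manip.read_state(); print(s['tcp_pos'],s['ee_rot'].round(3)); print(c['vertical_fov'],np.round(c['T'],3))
```

```text
[0.49552155 0.12899682 0.35447354] [[-0.001  0.471  0.882]
 [ 0.     0.882 -0.471]
 [-1.     0.    -0.001]]
63.193981805570026 [[ 0.882  0.447  0.153  0.535]
 [-0.472  0.835  0.283  0.201]
 [-0.001 -0.322  0.947  0.326]
 [ 0.     0.     0.     1.   ]]
```

View pics/w1.png

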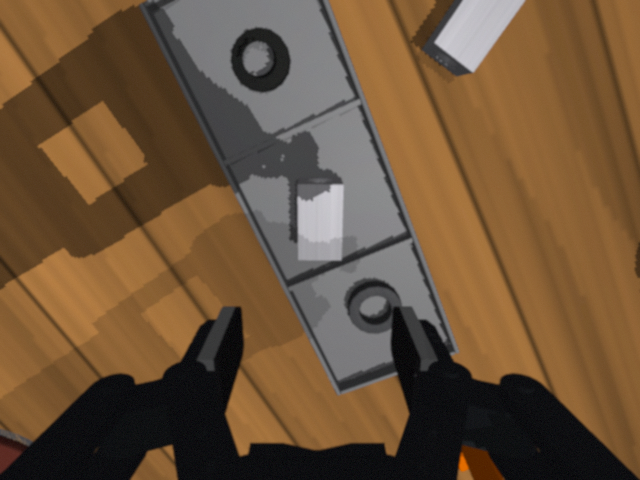

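The wrist view shows the sleeve at (298–343, 182–260), square to the jaws. Now I refine its position and look at the far end.

Run:
```python
from h import *
c=cap('wrist'); b=cap('side')
for u,v in [(298,221),(343.5,221),(320,183),(320,260.5)]: print(onz(c,u,v,.038).round(4))
im=c['color']; g=cv2.cvtColor(im,cv2.COLOR_RGB2GRAY)
print('row230',g[230,290:352].tolist()); print('col325',g[168:192,325].tolist()); print('col325b',g[252:268,325].tolist()); print('col340',g[168:192,340].tolist())
o=np.zeros((400,800,3),np.uint8)
o[:,:400]=cv2.resize(im[160:200,295:350],(400,291),interpolation=cv2.INTER_NEAREST)[:1].repeat(400,0)*0
o[:291,:400]=cv2.resize(im[160:200,295:350],(400,291),interpolation=cv2.INTER_NEAREST)
o[:,400:]=cv2.resize(b['color'][205:245,275:315],(400,400),interpolation=cv2.INTER_NEAREST)
cv2.imwrite('pics/crop2.png',o[:,:,::-1])
```

```text
[0.4835 0.1367 0.038 ]
[0.5142 0.1203 0.038 ]
[0.512  0.1546 0.038 ]
[0.4831 0.1001 0.038 ]
row230 [65, 55, 49, 49, 47, 49, 49, 78, 126, 168, 184, 188, 190, 191, 192, 191, 191, 192, 190, 192, 192, 193, 192, 192, 192, 190, 189, 190, 191, 193, 195, 195, 193, 194, 195, 195, 193, 195, 195, 196, 196, 198, 201, 200, 200, 199, 198, 197, 194, 195, 194, 193, 180, 158, 138, 131, 134, 132, 133, 133, 133, 132]
col325 [131, 122, 102, 79, 68, 69, 68, 69, 68, 69, 73, 83, 88, 91, 85, 77, 79, 94, 101, 104, 104, 101, 110, 133]
col325b [163, 163, 163, 162, 163, 163, 163, 158, 146, 126, 111, 101, 80, 62, 50, 46]
col340 [136, 135, 134, 137, 135, 136, 135, 137, 126, 106, 81, 69, 66, 65, 68, 75, 116, 162, 191, 200, 199, 198, 200, 199]
```

View pics/crop2.png

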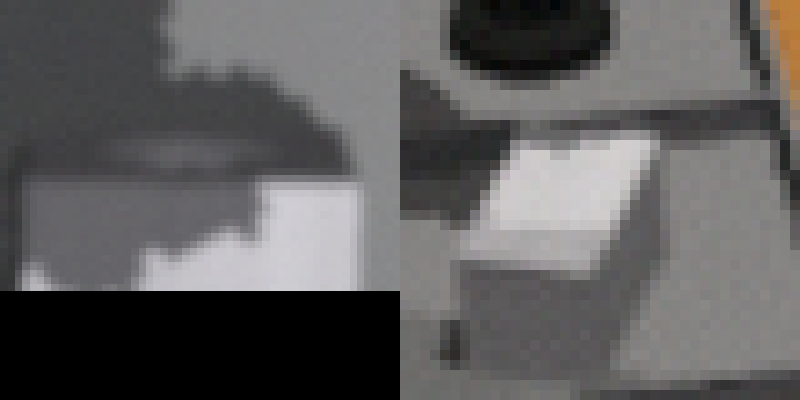

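Side view: the near (−y) end is plain. Wrist view: a light chamfer arc shows at the far (+y) end, so the bore is probably there. The gauge will confirm it. Centre is about (0.498, 0.128). Descending now.

Call:
apply_moves(targets=[[[0.3, 0.1, -0.04, -1.2, 0, 0, 0], [0.3, 0.1, -0.04, -2.4, 0, 0, 0], [0.3, 0.1, -0.04, -3.6, 0, 0, 0], [0.3, 0.1, -0.04, -4.8, 0, 0, 0], [0.3, 0.1, -0.04, -5.8, 0, 0, 0], [0.3, 0.1, -0.04, -6.4, 0, 0, 0], [0.3, 0.1, -0.04, -6.7, 0, 0, 0], [0.3, 0.1, -0.04, -6.9, 0, 0, 0], [0.3, 0.1, -0.04, -6.9, 0, 0, 0], [0.3, 0.1, -0.04, -6.9, 0, 0, 0]]], squeeze=60)

```text
time: 2.75
tcp_pos: [0.4989, 0.1279, 0.1834]
ee_rot: [[0.002, 0.472, 0.882], [0.0, 0.882, -0.472], [-1.0, 0.001, 0.002]]
contact_force: [0.6, 0.2, 0.1]
grip_width: 0.701
```

Call:
apply_moves(targets=[[[0.6, 0, 0, 0, 0, 0, 0], [0.7, 0, 0, 0, 0, 0, 0], [0.8, 0, 0, 0, 0, 0, 0], [0.9, 0, 0, 0, 0, 0, 0], [1, 0, 0, 0, 0, 0, 0], [1, 0, 0, 0, 0, 0, 0], [1, 0, 0, 0, 0, 0, 0], [1, 0, 0, 0, 0, 0, 0]]])

```text
time: 3.55
tcp_pos: [0.4989, 0.1279, 0.1833]
ee_rot: [[0.002, 0.472, 0.882], [0.0, 0.882, -0.472], [-1.0, 0.001, 0.002]]
contact_force: [-0.4, 0.0, 6.0]
grip_width: 0.388
```

Call:
apply_moves(targets=[[[1, 0, 0, 0.4, 0, 0, 0], [1, 0, 0, 1.0, 0, 0, 0], [1, 0, 0, 2, 0, 0, 0], [1, 0, 0, 3, 0, 0, 0], [1, 0, 0, 4, 0, 0, 0], [1, 0, 0, 5, 0, 0, 0], [1, 0, 0, 5.6, 0, 0, 0], [1, 0, 0, 5.6, 0, 0, 0]]])

```text
time: 4.35
tcp_pos: [0.4989, 0.1279, 0.3254]
ee_rot: [[0.006, 0.472, 0.882], [0.001, 0.882, -0.472], [-1.0, 0.003, 0.005]]
contact_force: [-0.7, 0.3, -1.4]
grip_width: 0.386
```

Run:
```python
from h import *
c=cap('wrist','w2.png'); s=manip.read_state(); print(s['tcp_pos'],s['contact_force'])
```

```text
[0.49835946 0.12784622 0.32327231] [ 1.15487026  0.24482717 -1.6141611 ]
```

View pics/w2.png

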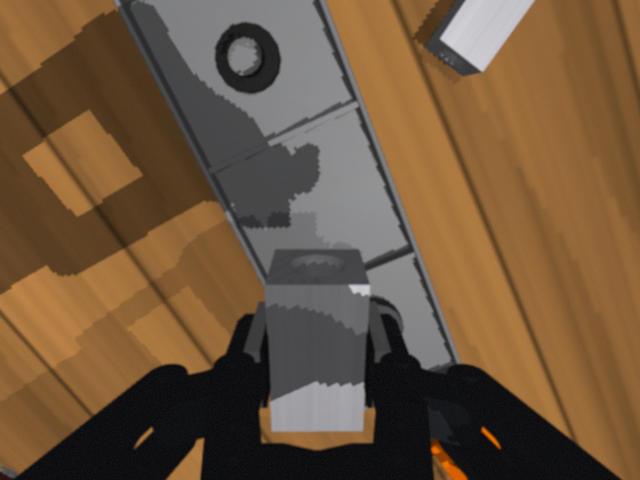

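The sleeve is held squarely, with the bore mouth visible at (318,262), the +tool-y end. Next I carry it over to the front of the gauge, bore toward the bracket.

Call:
apply_moves(targets=[[[1, -0.1, -1.6, 0.2, 0, 0, -1.4], [1, -0.2, -3.2, 0.2, 0, 0, -2.8], [1, -0.3, -4.8, 0.2, 0, 0, -4.2], [1, -0.4, -6.4, 0.2, 0, 0, -5.6], [1, -0.5, -8.0, 0.2, 0, 0, -7.0], [1, -0.6, -9.6, 0.2, 0, 0, -8.4], [1, -0.7, -11.2, 0.2, 0, 0, -9.8], [1, -0.8, -12.8, 0.2, 0, 0, -11.2], [1, -0.9, -14.4, 0.2, 0, 0, -12.6], [1, -1.0, -15.8, 0, 0, 0, -14.0]]])

```text
time: 5.4
tcp_pos: [0.4725, -0.2689, 0.3207]
ee_rot: [[-0.002, 0.989, -0.148], [0.001, -0.148, -0.989], [-1.0, -0.002, -0.001]]
contact_force: [0.7, -0.5, -1.0]
grip_width: 0.392
```

Call:
apply_moves(targets=[[[1, 0, -0.2, 0, 0, 0, -0.4], [1, 0, -0.2, 0, 0, 0, -0.4], [1, 0, -0.2, 0, 0, 0, -0.4]]])

```text
time: 5.7
tcp_pos: [0.4731, -0.2713, 0.3209]
ee_rot: [[-0.002, 0.985, -0.175], [0.002, -0.175, -0.985], [-1.0, -0.002, -0.002]]
contact_force: [-0.0, -0.4, -1.9]
grip_width: 0.387
```

Run:
```python
from h import *
c=cap('wrist','w3.png'); t=cap('top'); b=cap('side'); s=manip.read_state(); print(s['tcp_pos'],s['ee_rot'].round(3),s['joint_positions'].round(0),np.round(c['T'],3))
print(tri(t,(452,256.5),b,(366,321)))
```

```text
[ 0.47342283 -0.27097332  0.32194342] [[-0.     0.985 -0.174]
 [ 0.001 -0.174 -0.985]
 [-1.    -0.    -0.   ]] [-38.  -4. 108.   0.  77.  62.] [[-0.175  0.932  0.319  0.555]
 [-0.985 -0.165 -0.058 -0.286]
 [-0.002 -0.324  0.946  0.292]
 [ 0.     0.     0.     1.   ]]
(array([ 0.55182519, -0.29207634,  0.09359385]), np.float64(0.0018822900886369207))
```

View pics/w3.png

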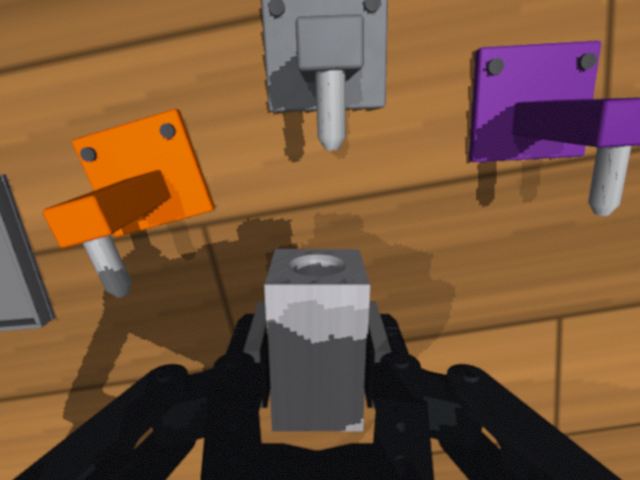

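The grey pin shows from (330,70) to its tip at (331,150), nearly in line with the bore mouth at (318,263). Now I measure both in the same frame.

Run:
```python
from h import *
c=cap('wrist'); s=manip.read_state(); R=s['ee_rot'];t=s['tcp_pos']; y=R[:,1]
g=cv2.cvtColor(c['color'],cv2.COLOR_RGB2GRAY).astype(int); sat=np.ptp(c['color'].astype(int),axis=2)
A=[]
for v in range(76,140,6):
    m=np.where((sat[v,300:365]<35)&(g[v,300:365]>115))[0]+300; 
    mid=(m.min()+m.max())/2; P=onz(c,mid,v,.09); A.append(P); print(v,m.min(),m.max(),P.round(4), 'perp width',foc(c))
A=np.array(A); k=np.polyfit(A[:,0],A[:,1],1); print('yaw slope',k[0],np.degrees(np.arctan(k[0])))
tip=onz(c,331,150,.09); print('tip',tip)
for u,v in[(299,70),(362,70),(299,16),(362,16)]:print('upright',onz(c,u,v,.1).round(4))
# end face: plane at tool-y offset d; corners
for u,v in [(264.5,284),(369.5,284),(275,250.5),(361.5,250.5),(318,263.5)]:
    o,d=ray(c,u,v); q=o+d*((.030-(o-t)@y)/(d@y)); l=R.T@(q-t); print('end',q.round(4),'tool',l.round(4))
for u,v in [(271,430),(363,431)]:
    o,d=ray(c,u,v); q=o+d*((-.030-(o-t)@y)/(d@y)); print('far',(R.T@(q-t)).round(4))
print(c['color'][250:285:2,318].mean(1).round())
```

```text
76 320 364 [ 0.5678 -0.3001  0.09  ] perp width 390.1603438395483
82 320 364 [ 0.5651 -0.2997  0.09  ] perp width 390.1603438395483
88 320 364 [ 0.5625 -0.2993  0.09  ] perp width 390.1603438395483
94 320 364 [ 0.5597 -0.2988  0.09  ] perp width 390.1603438395483
100 320 364 [ 0.557  -0.2984  0.09  ] perp width 390.1603438395483
106 320 364 [ 0.5543 -0.298   0.09  ] perp width 390.1603438395483
112 320 344 [ 0.5523 -0.2927  0.09  ] perp width 390.1603438395483
118 320 344 [ 0.5495 -0.2922  0.09  ] perp width 390.1603438395483
124 320 344 [ 0.5467 -0.2918  0.09  ] perp width 390.1603438395483
130 320 344 [ 0.5439 -0.2913  0.09  ] perp width 390.1603438395483
136 320 344 [ 0.541  -0.2908  0.09  ] perp width 390.1603438395483
yaw slope -0.4129938547871584 -22.440324479720335
tip [ 0.53424174 -0.28919767  0.09      ]
upright [ 0.5731 -0.2805  0.1   ]
upright [ 0.5681 -0.3088  0.1   ]
upright [ 0.5946 -0.2846  0.1   ]
upright [ 0.5898 -0.3118  0.1   ]
end [ 0.5059 -0.2599  0.1795] tool [ 0.1426  0.03   -0.0166]
end [ 0.5001 -0.293   0.1794] tool [0.1427 0.03   0.0169]
end [ 0.5059 -0.2601  0.1485] tool [ 0.1736  0.03   -0.0164]
end [ 0.4999 -0.2937  0.1485] tool [0.1737 0.03   0.0177]
end [ 0.5029 -0.2768  0.1621] tool [0.16   0.03   0.0005]
far [ 0.1434 -0.03   -0.0169]
far [ 0.1429 -0.03    0.0173]
[ 83.  86. 119. 160. 165. 180. 174. 112.  80.  73.  73.  72.  73.  78.
  83.  80.  71. 127.]
```

Call:
apply_moves(targets=[[[1, -0.05, -0.3, 0, 0, 0, 0], [1, -0.05, -0.3, -0.8, 0, 0, 0], [1, -0.05, -0.3, -1.6, 0, 0, 0], [1, -0.05, -0.3, -2.3, 0, 0, 0], [1, -0.05, -0.3, -2.7, 0, 0, 0], [1, -0.05, -0.3, -2.83, 0, 0, 0], [1, -0.05, -0.3, -2.83, 0, 0, 0], [1, -0.05, -0.3, -2.83, 0, 0, 0]]])

```text
time: 6.7
tcp_pos: [0.4724, -0.28, 0.2526]
ee_rot: [[0.001, 0.984, -0.176], [-0.001, -0.176, -0.984], [-1.0, 0.002, 0.001]]
contact_force: [-0.2, -0.4, -0.7]
grip_width: 0.388
```

Run:
```python
from h import *
c=cap('wrist'); b=cap('side'); s=manip.read_state(); print(s['tcp_pos'],s['ee_rot'].round(3),s['contact_force'])
o=np.zeros((600,800,3),np.uint8)
o[:480,:400]=cv2.resize(c['color'][0:300,200:450],(400,480)); o[:400,400:]=cv2.resize(b['color'][255:375,290:410],(400,400),interpolation=cv2.INTER_CUBIC)
cv2.imwrite('pics/w4.png',o[:,:,::-1])
```

```text
[ 0.4724166  -0.27999232  0.25267835] [[ 0.002  0.984 -0.176]
 [-0.001 -0.176 -0.984]
 [-1.     0.002  0.001]] [-0.238855    0.00830286 -0.92204899]
```

View pics/w4.png

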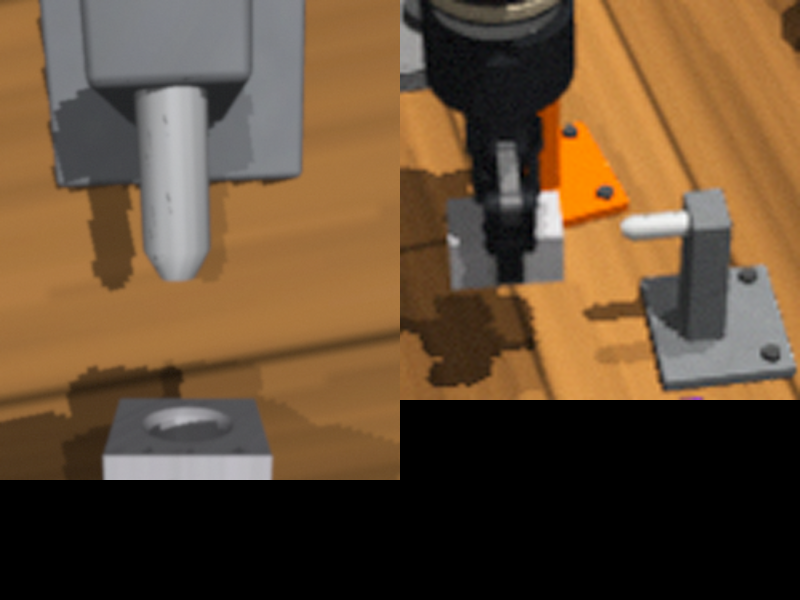

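Run:
```python
from h import *
c=cap('wrist'); b=cap('side'); s=manip.read_state(); R=s['ee_rot'];t=s['tcp_pos'];y=R[:,1]
sat=np.ptp(c['color'].astype(int),axis=2)
def show(mid,v,n): P=onz(c,mid,v,.09); print(n,mid,v,P.round(4),'tool',(R.T@(P-t)).round(4))
for v in range(120,156,7):
    m=np.where(sat[v,275:345]<40)[0]+275; print(m.min(),m.max()); show((m.min()+m.max())/2,v,'pin')
show(307.5,62,'pinroot-ish'); show(310,174,'tip')
for u,v,n in [(264,284,'TL'),(370,284,'TR'),(274.5,249.5,'BL'),(361,249.5,'BR'),(317,264,'mouth')]:
    o,d=ray(c,u,v); q=o+d*((.030-(o-t)@y)/(d@y)); print(n,q.round(4),(R.T@(q-t)).round(4))
# side view: height of mouth-end edges and of pin
def off(u,v):  # vertical plane holding the pin's axis
    return (u,v)
o=np.array([.53,-.2895,0]); n=R[:,2]
for name,u,v in [('pin tip',290+222*.3,255+229*.3),('pin top mid',290+260*.3,255+213*.3),('pin bot mid',290+260*.3,255+236*.3)]:
    r,d=ray(b,u,v); P=r+d*((o-r)@n/(d@n)); print(name,P.round(4))
f=t+R[:,2]*.017
for name,u,v in [('end top',290+162*.3,255+193*.3),('end bot',290+162*.3,255+281*.3),('back top',290+48*.3,255+200*.3),('back bot',290+50*.3,255+289*.3)]:
    r,d=ray(b,u,v); P=r+d*((f-r)@n/(d@n)); print(name,P.round(4),(R.T@(P-t)).round(4))
```

```text
288 330
pin 309.0 120 [ 0.5515 -0.292   0.09  ] tool [ 0.1625  0.0799 -0.0022]
288 330
pin 309.0 127 [ 0.5493 -0.2916  0.09  ] tool [ 0.1625  0.0777 -0.0022]
289 330
pin 309.5 134 [ 0.5471 -0.2913  0.09  ] tool [ 0.1625  0.0754 -0.0021]
289 330
pin 309.5 141 [ 0.5449 -0.2909  0.09  ] tool [ 0.1625  0.0732 -0.0021]
290 330
pin 310.0 148 [ 0.5426 -0.2906  0.09  ] tool [ 0.1625  0.0709 -0.0019]
290 330
pin 310.0 155 [ 0.5403 -0.2902  0.09  ] tool [ 0.1625  0.0686 -0.0019]
pinroot-ish 307.5 62 [ 0.5688 -0.2947  0.09  ] tool [ 0.1625  0.0973 -0.0026]
tip 310 174 [ 0.534  -0.2891  0.09  ] tool [ 0.1625  0.0622 -0.002 ]
TL [ 0.5049 -0.269   0.1096] [ 0.1428  0.03   -0.0166]
TR [ 0.4989 -0.3025  0.1096] [0.1428 0.03   0.0175]
BL [ 0.5049 -0.2691  0.0772] [ 0.1752  0.03   -0.0166]
BR [ 0.4988 -0.3031  0.0772] [0.1752 0.03   0.018 ]
mouth [ 0.5019 -0.2858  0.0926] [0.1599 0.03   0.0004]
pin tip [ 0.5339 -0.2901  0.0897]
pin top mid [ 0.5539 -0.2937  0.0995]
pin bot mid [ 0.5544 -0.2938  0.0822]
end top [ 0.4974 -0.3018  0.1367] [0.1157 0.0285 0.017 ]
end bot [ 0.497  -0.3017  0.072 ] [0.1804 0.0279 0.017 ]
back top [ 0.4398 -0.2914  0.1375] [ 0.1148 -0.0301  0.017 ]
back bot [ 0.438  -0.2912  0.0722] [ 0.1801 -0.0321  0.017 ]
```

Call:
apply_moves(targets=[[[1, 0, 0.08, 0, 0, 0, 0.2], [1, 0.4, 0.02, 0, 0, 0, 0.2], [1, 0.8, -0.05, 0, 0, 0, 0.2], [1, 1.0, -0.08, 0, 0, 0, 0.2], [1, 1.2, -0.11, 0, 0, 0, 0.2], [1, 1.4, -0.15, 0, 0, 0, 0.2], [1, 1.5, -0.16, 0, 0, 0, 0.2], [1, 1.6, -0.18, 0, 0, 0, 0.2], [1, 1.6, -0.18, 0, 0, 0, 0.2]]])

```text
time: 7.8
tcp_pos: [0.5122, -0.2842, 0.2514]
ee_rot: [[0.0, 0.987, -0.159], [0.0, -0.159, -0.987], [-1.0, -0.0, -0.0]]
contact_force: [0.1, -0.3, -1.6]
grip_width: 0.386
```

Run:
```python
from h import *
c=cap('wrist'); b=cap('side'); s=manip.read_state(); print(s['tcp_pos'],s['contact_force'],s['torque'])
o=np.zeros((600,800,3),np.uint8)
o[:480,:400]=cv2.resize(c['color'][100:340,220:420],(400,480)); o[:400,400:]=cv2.resize(b['color'][275:355,320:400],(400,400),interpolation=cv2.INTER_CUBIC)
cv2.imwrite('pics/w5.png',o[:,:,::-1])
```

```text
[ 0.51191824 -0.2841679   0.25139421] [-0.38997785 -0.04962752 -1.61836706] [0.00382484 0.00180727 0.02006609]
```

View pics/w5.png

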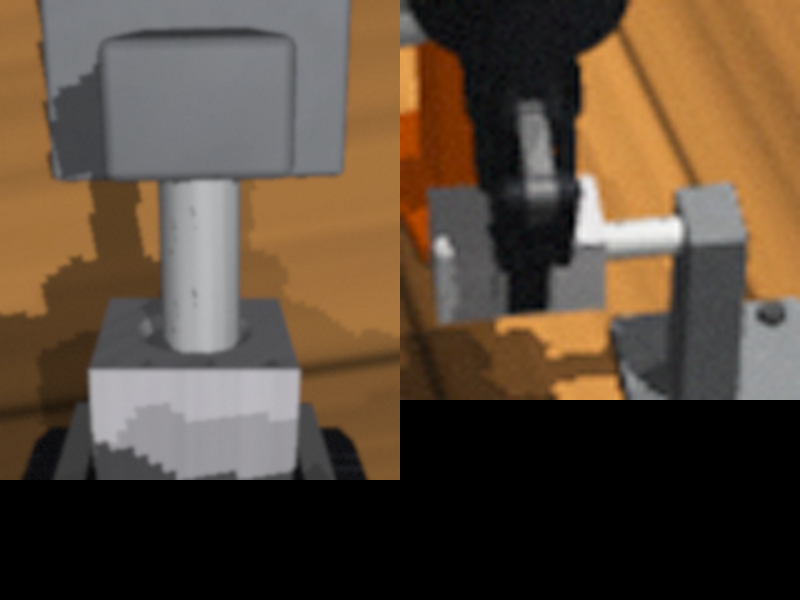

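Pin is inside the mouth with no contact force. I keep going in slowly.

Call:
apply_moves(targets=[[[1, 0.15, -0.05, 0, 0, 0, 0], [1, 0.3, -0.08, 0, 0, 0, 0], [1, 0.45, -0.1, 0, 0, 0, 0], [1, 0.6, -0.12, 0, 0, 0, 0], [1, 0.75, -0.15, 0, 0, 0, 0], [1, 0.85, -0.16, 0, 0, 0, 0], [1, 0.93, -0.18, 0, 0, 0, 0], [1, 0.99, -0.19, 0, 0, 0, 0], [1, 0.99, -0.19, 0, 0, 0, 0]]])

```text
time: 8.8
tcp_pos: [0.5369, -0.289, 0.2515]
ee_rot: [[-0.0, 0.987, -0.159], [0.0, -0.159, -0.987], [-1.0, -0.0, -0.0]]
contact_force: [0.7, -0.7, -1.2]
grip_width: 0.388
```

Call:
apply_moves(targets=[[[1, 0.04, -0.01, 0, 0, 0, 0], [1, 0.08, -0.01, 0, 0, 0, 0], [1, 0.1, -0.02, 0, 0, 0, 0], [1, 0.12, -0.02, 0, 0, 0, 0], [1, 0.12, -0.02, 0, 0, 0, 0]]])

```text
time: 9.3
tcp_pos: [0.5398, -0.2894, 0.2515]
ee_rot: [[0.0, 0.987, -0.159], [-0.0, -0.159, -0.987], [-1.0, 0.0, 0.0]]
contact_force: [-0.7, -0.0, -0.8]
grip_width: 0.382
```

Call:
apply_moves(targets=[[[1, 0.02, 0, 0, 0, 0, 0], [1, 0.04, -0.01, 0, 0, 0, 0], [1, 0.06, -0.01, 0, 0, 0, 0], [1, 0.06, -0.01, 0, 0, 0, 0]]])

```text
time: 9.7
tcp_pos: [0.541, -0.2897, 0.2514]
ee_rot: [[-0.001, 0.987, -0.159], [0.0, -0.159, -0.987], [-1.0, -0.002, -0.0]]
contact_force: [-3.7, 0.1, 0.6]
grip_width: 0.387
```

Call:
apply_moves(targets=[[[1, 0.02, 0, 0, 0, 0, 0], [1, 0.04, -0.01, 0, 0, 0, 0], [1, 0.04, -0.01, 0, 0, 0, 0]]])

```text
time: 10.0
tcp_pos: [0.5414, -0.2899, 0.2513]
ee_rot: [[-0.004, 0.987, -0.159], [0.001, -0.159, -0.987], [-1.0, -0.004, -0.001]]
contact_force: [-7.5, 2.2, 3.3]
grip_width: 0.387
```

Run:
```python
from h import *
c=cap('wrist'); b=cap('side'); s=manip.read_state(); print(s['tcp_pos'],s['contact_force'],s['torque'])
o=np.zeros((600,800,3),np.uint8)
o[:480,:400]=cv2.resize(c['color'][100:340,220:420],(400,480)); o[:400,400:]=cv2.resize(b['color'][275:355,320:400],(400,400),interpolation=cv2.INTER_CUBIC)
cv2.imwrite('pics/w6.png',o[:,:,::-1])
```

```text
[ 0.54143283 -0.2898674   0.2513276 ] [-8.07089202  0.94489681  3.31628477] [0.2339421  1.12746137 0.04755009]
```

View pics/w6.png

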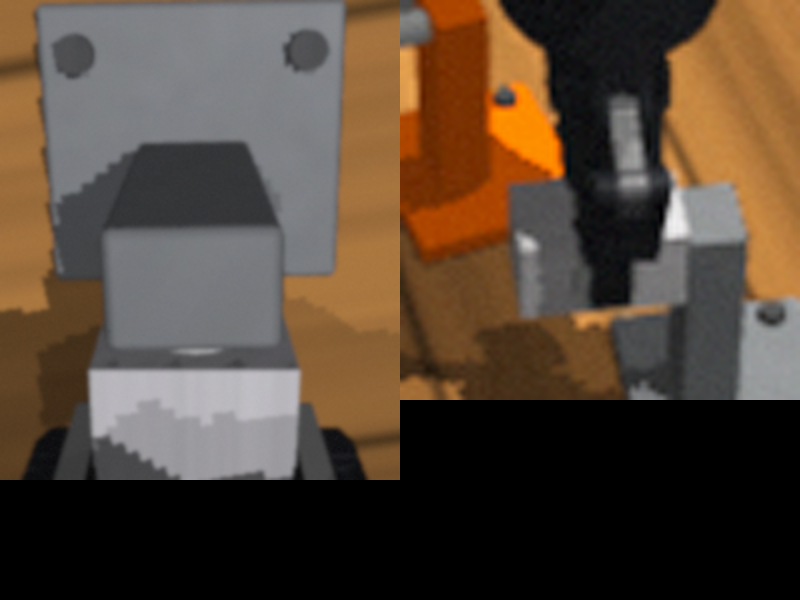

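The end is seated on the bracket face: the pin is hidden, the stop force is about 8 N, and the position matches the root. Drawing it off.

Call:
apply_moves(targets=[[[1, -0.1, 0.02, 0, 0, 0, 0], [1, -0.4, 0.06, 0, 0, 0, 0], [1, -0.8, 0.13, 0, 0, 0, 0], [1, -1.2, 0.19, 0, 0, 0, 0], [1, -1.6, 0.26, 0, 0, 0, 0], [1, -2.0, 0.32, 0, 0, 0, 0], [1, -2.5, 0.4, 0, 0, 0, 0], [1, -3.0, 0.48, 0, 0, 0, 0], [1, -3.6, 0.58, 0, 0, 0, 0], [1, -3.6, 0.58, 0, 0, 0, 0]]])

```text
time: 11.1
tcp_pos: [0.4505, -0.275, 0.251]
ee_rot: [[-0.001, 0.987, -0.16], [0.001, -0.16, -0.987], [-1.0, -0.001, -0.001]]
contact_force: [-0.6, 0.1, -1.8]
grip_width: 0.387
```

It is off the pin. Lifting clear, then a small sideways tilt test to see which way joint 4 goes, because turning the bore up straight ahead would drive joint 5 below its limit.

Call:
apply_moves(targets=[[[1, 0, 0.2, 1.2, 0, 0, 0], [1, 0, 0.4, 2.4, 0, 0, 0], [1, 0, 0.6, 3.6, 0, 0, 0], [1, 0, 0.8, 4.8, 0, 0, 0], [1, 0, 1, 6, 0, 0, 0], [1, 0, 1, 6, 0, 0, 0]]])

```text
time: 11.7
tcp_pos: [0.4532, -0.2507, 0.4074]
ee_rot: [[0.009, 0.987, -0.159], [-0.006, -0.159, -0.987], [-1.0, 0.01, 0.005]]
contact_force: [0.2, -0.4, -0.5]
grip_width: 0.39
```

Run:
```python
from h import *
s=manip.read_state(); print(s['tcp_pos'],s['joint_positions'].round(1),s['ee_rot'].round(3))
```

```text
[ 0.4532112  -0.250666    0.40743118] [-37.2 -12.1 106.4   0.   85.1  61.9] [[ 0.009  0.987 -0.159]
 [-0.006 -0.159 -0.987]
 [-1.     0.01   0.005]]
```

Call:
apply_moves(targets=[[[1, 0, 0, 0, -1, 0.7, 0], [1, 0, 0, 0, -1.9, 1.3, 0], [1, 0, 0, 0, -1.9, 1.3, 0]]])

```text
time: 12.0
tcp_pos: [0.4524, -0.25, 0.3999]
ee_rot: [[-0.114, 0.982, -0.148], [-0.164, -0.165, -0.973], [-0.98, -0.087, 0.18]]
contact_force: [1.2, 1.0, -1.5]
grip_width: 0.39
```

Run:
```python
from h import *
s=manip.read_state(); print(s['tcp_pos'],s['joint_positions'].round(1),s['ee_rot'].round(3))
```

```text
[ 0.45235838 -0.2499853   0.39988258] [-34.8 -11.4 106.7 -11.6  84.8  65.3] [[-0.114  0.982 -0.148]
 [-0.164 -0.165 -0.973]
 [-0.98  -0.087  0.18 ]]
```

Left tilt corresponds to +j4, so I'll swing the tool up to the left of the arm plane. First I undo the test tilt, then move over the open area in front and to the right of the gauges.

Call:
apply_moves(targets=[[[1, 0, 0, 0, 1, -0.7, 0], [1, 0, 0, 0, 1.9, -1.3, 0], [1, 0, 0, 0, 1.9, -1.3, 0]]])

```text
time: 12.3
tcp_pos: [0.4519, -0.2509, 0.4005]
ee_rot: [[0.0, 0.987, -0.16], [0.002, -0.16, -0.987], [-1.0, -0.0, -0.002]]
contact_force: [0.3, -0.5, -0.6]
grip_width: 0.389
```

Call:
apply_moves(targets=[[[1, -0.8, -0.9, 0, 0, 0, 0.8], [1, -1.6, -1.8, 0, 0, 0, 1.6], [1, -2.4, -2.8, 0, 0, 0, 2.4], [1, -3.2, -3.8, 0, 0, 0, 3.2], [1, -4.0, -4.8, 0, 0, 0, 4.0], [1, -4.8, -5.8, 0, 0, 0, 4.8], [1, -5.6, -6.8, 0, 0, 0, 5.6], [1, -6.4, -7.8, 0, 0, 0, 6.4], [1, -7.1, -8.5, 0, 0, 0, 7.1], [1, -7.7, -9.2, 0, 0, 0, 7.8]]])

```text
time: 13.3
tcp_pos: [0.2586, -0.4814, 0.4007]
ee_rot: [[-0.001, 0.867, 0.499], [0.0, 0.499, -0.867], [-1.0, -0.001, -0.001]]
contact_force: [0.9, 0.1, -2.3]
grip_width: 0.385
```

Call:
apply_moves(targets=[[[1, 0, 0, 0, 0.75, -1.3, 0], [1, 0, 0, 0, 1.5, -2.6, 0], [1, 0, 0, 0, 2.25, -3.9, 0], [1, 0, 0, 0, 3.0, -5.2, 0], [1, 0, 0, 0, 3.75, -6.5, 0], [1, 0, 0, 0, 4.5, -7.8, 0], [1, 0, 0, 0, 4.5, -7.8, 0]]])

```text
time: 14.0
tcp_pos: [0.2591, -0.4807, 0.3998]
ee_rot: [[0.612, 0.615, 0.497], [0.354, 0.349, -0.868], [-0.707, 0.707, -0.005]]
contact_force: [0.0, 0.1, -2.6]
grip_width: 0.392
```

Run:
```python
from h import *
s=manip.read_state(); print(s['tcp_pos'],s['joint_positions'].round(1),s['ee_rot'].round(3),s['contact_force'])
```

```text
[ 0.25906017 -0.4807304   0.39984267] [-77.2  -5.3 104.1  42.7  95.7 -18.1] [[ 0.612  0.615  0.497]
 [ 0.354  0.349 -0.868]
 [-0.707  0.707 -0.005]] [ 0.03813069  0.13750754 -2.59010961]
```

Working as planned; finish the pitch, then go down.

Call:
apply_moves(targets=[[[1, 0, 0, 0, 0.75, -1.3, 0], [1, 0, 0, 0, 1.5, -2.6, 0], [1, 0, 0, 0, 2.25, -3.9, 0], [1, 0, 0, 0, 3.0, -5.2, 0], [1, 0, 0, 0, 3.75, -6.5, 0], [1, 0, 0, 0, 4.5, -7.8, 0], [1, 0, 0, 0, 4.5, -7.8, 0]]])

```text
time: 14.7
tcp_pos: [0.26, -0.4802, 0.3998]
ee_rot: [[0.866, 0.005, 0.5], [0.5, -0.005, -0.866], [-0.002, 1.0, -0.006]]
contact_force: [-0.1, 0.2, -2.6]
grip_width: 0.389
```

Call:
apply_moves(targets=[[[1, 0, 0, -1, 0, 0, 0], [1, 0, 0, -2, 0, 0, 0], [1, 0, 0, -3, 0, 0, 0], [1, 0, 0, -4, 0, 0, 0], [1, 0, 0, -5, 0, 0, 0], [1, 0, 0, -6, 0, 0, 0], [1, 0, 0, -7, 0, 0, 0], [1, 0, 0, -7.7, 0, 0, 0], [1, 0, 0, -8, 0, 0, 0], [1, 0, 0, -8, 0, 0, 0]]])

```text
time: 15.7
tcp_pos: [0.2599, -0.4803, 0.2007]
ee_rot: [[0.866, 0.004, 0.501], [0.501, -0.003, -0.866], [-0.002, 1.0, -0.004]]
contact_force: [-0.4, 0.3, -3.1]
grip_width: 0.389
```

Run:
```python
from h import *
c=cap('wrist'); b=cap('side'); s=manip.read_state(); print(s['tcp_pos'],s['joint_positions'].round(1),s['ee_rot'].round(4),s['contact_force'],s['grip_width'])
o=np.zeros((480,800,3),np.uint8); o[:300,:400]=cv2.resize(c['color'],(400,300)); o[:300,400:]=cv2.resize(b['color'],(400,300))
cv2.imwrite('pics/f1.png',o[:300,:,::-1])
```

```text
[ 0.25995571 -0.48089616  0.20237892] [-80.1  17.1 109.9  77.5 106.  -38.7] [[ 8.658e-01  1.300e-03  5.003e-01]
 [ 5.003e-01 -5.000e-04 -8.658e-01]
 [-9.000e-04  1.000e+00 -1.100e-03]] [-0.4281192   0.70245578 -1.16234324] 0.3868385915095881
```

View pics/f1.png

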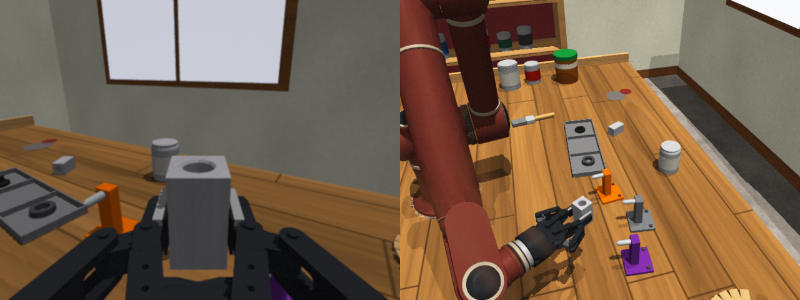

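The bore faces up and the sleeve is well clear. One numeric check for slip or tilt in the grip, against the earlier edge positions.

Run:
```python
from h import *
c=cap('wrist'); s=manip.read_state(); R=s['ee_rot'];t=s['tcp_pos']
g=cv2.GaussianBlur(cv2.cvtColor(c['color'],cv2.COLOR_RGB2GRAY),(3,3),0).astype(int)
for u in(285,318,350):
    d=abs(np.diff(g[235:440,u])); print(u,[(int(i)+235,int(d[i])) for i in np.where(d>12)[0]])
for v in(300,400):
    d=abs(np.diff(g[v,240:400])); print(v,[(int(i)+240,int(d[i])) for i in np.where(d>15)[0]])
cv2.imwrite('pics/f2.png',cv2.resize(c['color'][230:450,240:400],(480,660*480//480))[:600,:,::-1])
```

```text
285 [(247, 17), (248, 18), (249, 13), (283, 16), (284, 25), (285, 23), (286, 13)]
318 [(248, 15), (249, 13), (259, 18), (260, 17), (275, 24), (276, 24), (277, 16), (283, 16), (284, 26), (285, 23), (430, 13)]
350 [(248, 15), (249, 13), (283, 16), (284, 26), (285, 25), (286, 14), (430, 13)]
300 []
400 [(267, 17), (365, 19), (366, 21)]
```

View pics/f2.png

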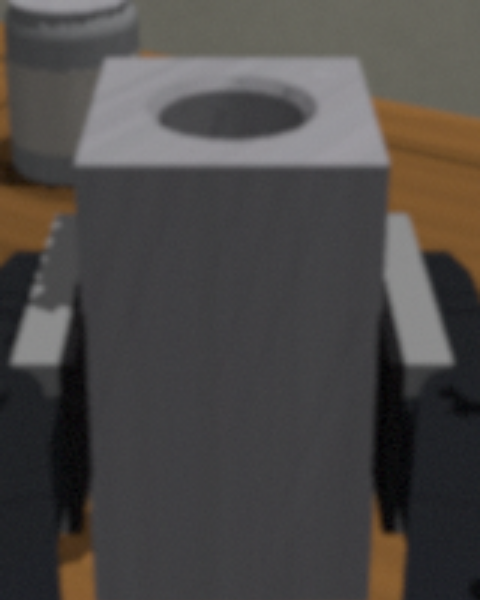

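Edges sit at the same pixels as before (248, 284 and 430 now; 249, 284 and 430 then), so the sleeve has not slipped, and the bore is level. Handing in.

```bash
python3 -c "
from rig import manip
s=manip.read_state();print(s['time'],s['tcp_pos'],s['grip_width'],s['contact_force']);print(manip.sign_off())"
```

```text
15.85 [ 0.2599696  -0.48099385  0.20268416] 0.38726761692894607 [ 0.40670687  0.9238868  -0.84596652]
the job is handed in; nothing more can be done
None
```

The job is done and handed in at 15.9 s. The arm still holds the drive sleeve with its bore facing straight up, about 20 cm above the bench.

- **Pick-up:** I took the sleeve from the middle tray pocket. The look-alike outside the tray is further to the robot's left, so I left it alone.
- **Gauge test:** The camera showed the bore at the end facing the robot's left. That end slid onto the grey pin with no noticeable force until it stopped against the bracket at about 8 N. Its position there matched the pin root to about 1–2 mm, and I then drew it straight off.
- **Last checks:**
  - Tool height is 0.203 m.
  - The sleeve axis is within about 1° of vertical.
  - Jaw opening is 33 mm, for the 34 mm bar.
  - Its edges in the wrist view sit within about 1 pixel of where they were before the gauge test, so it has not slipped in the grip.
  - No contact force was left beyond sensor noise and the sleeve's weight.
- **Disagreement:** Camera estimates of the sleeve's height in the grip differed by about 3 mm. This caused no contact when it went onto the pin.
- **Other parts:** I saw nothing else moved in the last side view, but did not measure the other parts again.

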